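# Lock the till with its blind locking pin

## Robot

A 7-joint arm with a two-finger parallel gripper is mounted at the origin on the work surface. World frame = base frame: x ahead of the robot, y to its left, z up, the work surface at z = 0. Lengths are in m, angles in rad, forces in N, time in s.
With the tool pointing down it reaches from about 0.425 to 1.025 m from the base axis. Payload 9.4 kg.
Tool frame: the origin (TCP) lies at the very end of the fingers, on their centre line; the grasp point (between the pads) lies 19 mm behind it; y points along the fingers, z is the direction in which the jaws open and shut, and the axes are right-handed (so a half turn about y gives the same grasp; the last joint's range is limited). The gripper opens to 93 mm and grips with 3 to 60 N. Pads are 15 mm wide; open, the fingers measure 128 mm over their backs; the gripper's body (75 mm by 188 mm) begins 65 mm behind the grasp point.
Start: joints at [-1.27, 0.599, -0.003, 1.599, 0.002, 0.943, -0.08], TCP at [0.267, 0.674, 0.219] pointing down, gripper open.
Joint ranges: [-2.57, 2.57], [-0.35, 1.97], [-1.29, 1.29], [0.11, 2.56], [-1.05, 4.19], [0.11, 1.86], [-2.63, 2.63]. Speed limits (rad/s): [2.22, 2.22, 3.01, 3.01, 3.14, 3.14, 3.14].

## Interface

Orientations are given as [roll, pitch, yaw] about the fixed x, y, z axes, in that order (R = Rz(yaw) Ry(pitch) Rx(roll)).
In Python, from workcell import * gives the robot as it stands. The module is installed in compiled form; this text tells all that it offers.
- The arm moves only by the tool apply_moves, never from a script. Its argument "commands" is a list of rows, each a list of 2 entries, a list of its own where there are three numbers: the shift along the world's x, y, z in mm, then the turn about the world's z in degrees. A call has 1 to 5 rows; each row shifts and turns the pose as measured when the row begins; what a row does not reach is not made up. A row lasts 1/10 s, in which the tool goes at most 50 mm and 8.59 degrees, less where a joint would pass 70% of its speed; a pose out of reach is approached as far as the arm can. A call is refused whole if a number of a shift passes 50 or a number of a turn 8.59, either way. A call with a gripper value outside its range is refused whole. "claw" is the opening in per cent of the stroke, from 0 (shut) to 100 (fully open), set as the call begins (left out, the last holds). The fingers move at their own pace and stop on an object; the grip force is fixed at half the most. Time passes only in rows, so rows that do not move let the fingers close. It gives the time, the measured TCP pose, the force and the opening at its end, in the units of the state.
- read_state(): the state, without advancing time (a new reading comes with each control period).
- get_image(name): name is "scene" or "side" or "wrist"; returns the picture (480x640x3 uint8, red, green, blue); there is no depth.
- camera_info(name): a dict with "fov_y" (degrees; the focal length in pixels is half the picture's height over the tangent of half this angle, whatever the lens; pixels are square), "cx", "cy" (the principal point, pixels), "rvec" (rotation vector, rad) and "tvec" (3), from world to camera coordinates, as OpenCV has them. Camera axes: x right, y down, z forward; pixel columns grow to the right and rows downward; lengths in m; the calibration is good to about 2 mm. The wrist camera is an equidistant fisheye: a pixel r from the principal point sees the ray r / f radians off the axis. A picture is of the moment at which its call begins: read the wrist's pose just before it. camera_info takes no time and is no camera call; for the wrist camera it gives the pose at the moment of the call.
- sign_off(): hands the job in, once; it reports no verdict.
The state is a dict: "time": time; "joints": joint angles; "joint_vel": joint speeds; "joint_torque": joint torques, N m; "position": TCP position; "ee_rot": TCP orientation; "contact_force": force on the tool from outside, world axes, zero at the start; "moment": the same for the moment, N m; "opening": finger opening in m.
Only numpy, scipy, OpenCV 4.12 (cv2) and the standard library are available. Lean on these libraries where they do the work, as an engineer would, in place of code of your own. Each camera call takes 0.05 s, during which the arm holds its last target.

## Task

Lock the cash register for the night: take the red-handled locking pin from its wooden stand, pass it down through the slot in the register's top, and slide it gently along to find by feel the hole in the lock bar hidden inside. Then push it fully home, so that its collar lies flat on the register's top, and let go of it. Keep the pin upright in the slot and never force it or lever it over, and leave the coin tray, tape dispenser and calculator where they are.

Things in the scene. Friction and masses are not known exactly. Their poses are not given: they have to be found in the camera images.
- register: White cash register, 310 (x) x 330 (y) mm, fixed. Origin under its centre at counter level; x points from its drawer front to its back, y along its width, z up. Its flat top is 90 mm above the origin; a key deck with coloured keys covers the rear of the top (from 14 mm behind the origin on), up to 130 mm above the counter. The slot is in the free front part.
- slot (a point): Middle of the slot's mouth, level with the register's flat top, 90 mm in front of the register's origin; axes as the register's. The slot is 96 mm long along y, 12 mm wide along x, in a dark frame, through the 10 mm thick top. Black dust lips without resistance hide the inside: 16 mm below the mouth lies the flat face of the lock bar, under the whole slot.
- slot_left (a point): The slot's +y end, at mouth level. The hidden lock bar, 5 mm thick, has one hole, 11 mm along the slot and 13 mm across, centred on the slot's middle line, anywhere from 32 mm to one side of the slot's middle to 32 mm to the other, new each time and not reported. Below is free room for the pin. Forcing: over 12 N on the pin before it is home, over 60 N as it seats, or tilting it 0.15 rad.
- slot_right (a point): The slot's -y end, at mouth level. The lock bar is sprung: pressed, it yields downward up to 8 mm (about 1 N at first, 0.5 N more per mm, then a hard stop) and springs up around the pin when the hole comes under it. With the pin in its hole it yields along the slot up to 4 mm either way (1.5 N per mm, then a hard stop), and springs back.
- pin: Locking pin, about 90 g, loose. Origin at the middle of the collar's underside, z up its axis, x and y square to the handle's sides. Below: a round steel rod, 8 mm thick, 40 mm long, tip rounded. Above: a steel collar, 32 mm across, 5 mm thick, then a square red handle 20 x 20 mm, 36 mm tall. It starts upright in the stand, collar on the stand's top, 90 mm above the counter.
- pin_tip (a point): The rounded lower end of the pin's rod, on its axis, 40 mm below the pin's origin.
- stand: Wooden block 60 x 60 x 90 mm tall, fixed, origin under its centre, with a vertical round hole of 14 mm in its top, in which the pin stands at the start.
- coin_tray: Blue coin tray 150 x 100 x 18 mm, loose, origin under its centre. Leave it alone.
- tape_dispenser: Yellow tape dispenser 140 x 50 x 84 mm, loose, origin under its centre. Leave it alone.
- calculator: Grey calculator 130 x 85 x 16 mm, loose, origin under its centre. Leave it alone.

How it is judged:
By the outcome, as a careful person would: the job done as asked, in the order asked, and still so for the second after the job is handed in, with the robot touching nothing.
It also fails if it takes over 72 s, if anything falls off the work surface, if the arm or the gripper's body presses on something with over 40 N, if the wrist force passes 120 N, or if a joint passes its speed limit or range.

## Working session

There is one attempt and no reset: what is moved stays moved. The work goes in short steps, Python scripts to look and compute and a tool call to move; the robot and the scene stay as the last step left them, time stands still between calls to the robot, and variables do not carry over. Pictures are saved under pics/ and viewed, and the job is handed in when it is done.

Besides the shell and the picture viewer there is one more tool, called after ">>>" by a JSON object that holds its "method" and its "body", one argument or row to a line. apply_moves: Moves the arm, as the interface text tells. Its arguments: {"type":"object","properties":{"commands":{"type":"array","items":{"type":"array"}},"claw":{"type":"number"}},"required":["commands"]}

```bash
mkdir -p pics
cat > h.py <<'E'
from workcell import *
import numpy as np, cv2
def save(n,f):
    im=get_image(n); cv2.imwrite(f,im[:,:,::-1]); return im
def ray(n,uv,ci=None):
    ci=ci or camera_info(n); f=240/np.tan(np.radians(ci["fov_y"])/2)
    R,_=cv2.Rodrigues(np.array(ci["rvec"],float)); t=np.array(ci["tvec"],float).ravel()
    x=(uv[0]-ci["cx"])/f; y=(uv[1]-ci["cy"])/f
    if n=="wrist":
        r=np.hypot(x,y); d=np.array([np.sin(r)*x/(r+1e-12),np.sin(r)*y/(r+1e-12),np.cos(r)])
    else: d=np.array([x,y,1.]); d/=np.linalg.norm(d)
    return -R.T@t, R.T@d
def onz(n,uv,z,ci=None):
    o,d=ray(n,uv,ci); return o+d*(z-o[2])/d[2]
def proj(n,P,ci=None):
    ci=ci or camera_info(n); f=240/np.tan(np.radians(ci["fov_y"])/2)
    R,_=cv2.Rodrigues(np.array(ci["rvec"],float)); p=R@np.array(P)+np.array(ci["tvec"]).ravel()
    if n=="wrist":
        th=np.arctan2(np.hypot(p[0],p[1]),p[2]); q=p[:2]/np.hypot(p[0],p[1])*th
    else: q=p[:2]/p[2]
    return q*f+[ci["cx"],ci["cy"]]
E
python3 - <<'E'
from h import *
s=read_state(); print(s)
for n in ("scene","side","wrist"):
    save(n,f"pics/{n}0.png"); print(n,camera_info(n))
E
```

```text
{'time': 0.0, 'joints': array([-1.26971048,  0.60012862, -0.00255087,  1.60012885,  0.0018016 ,
        0.94286737, -0.07981666]), 'joint_vel': array([ 0.00027943, -0.00208753,  0.00108156,  0.0001996 , -0.00023946,
       -0.00031184, -0.00157338]), 'joint_torque': array([ 1.35901133e-03, -7.65083528e+01,  1.49812952e+00, -2.52338791e+01,
       -5.22989058e-02,  1.73044967e-02,  1.75008940e-04]), 'position': array([0.26726097, 0.67342411, 0.21775769]), 'ee_rot': array([-1.57232011e+00, -1.37653369e-04, -3.77736655e-01]), 'contact_force': array([-0.22831874, -0.45503896,  0.18428488]), 'moment': array([-0.0602052 ,  0.0490361 ,  0.00268525]), 'opening': 0.09310942720599957}
scene {'fov_y': 52.61777182461621, 'cx': 320.3318963522647, 'cy': 241.83275113031308, 'rvec': array([ 1.64342101,  1.80031044, -0.80323446]), 'tvec': array([ 0.05764405, -0.29031049,  1.37398178])}
side {'fov_y': 46.13097274748797, 'cx': 321.892380885294, 'cy': 240.85240551806444, 'rvec': array([ 2.19458834, -0.18749222,  0.11365289]), 'tvec': array([-0.5643012 ,  0.12015277,  1.09219088])}
wrist {'fov_y': 65.70646984690485, 'cx': 317.2533182648241, 'cy': 232.31041168108575, 'rvec': array([-2.39409618, -1.62587505, -0.23292472]), 'tvec': array([-0.72284328, -0.03405615,  0.39119353])}
```

View pics/scene0.png

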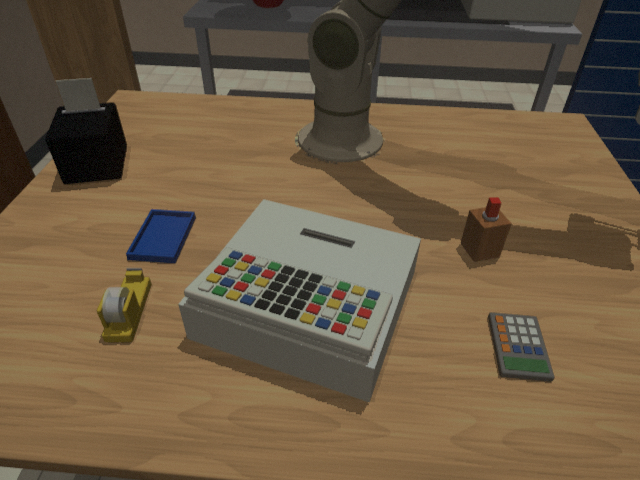

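View pics/side0.png

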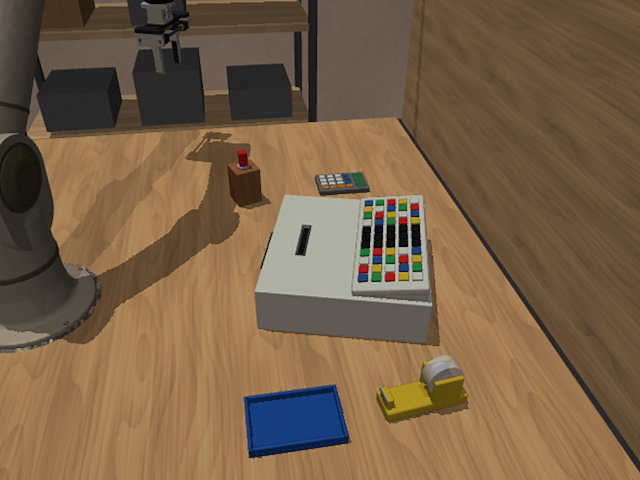

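View pics/wrist0.png

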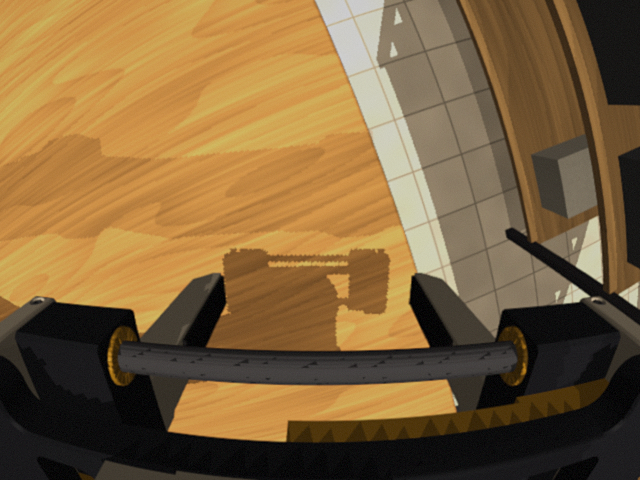

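The scene picture shows the red pin handle at (493,208) and the slot at (328,237). In the side picture they are at (242,158) and (304,240). I'll measure them next.

```bash
cat > m.py <<'E'
from h import *
ims={n:cv2.imread(f"pics/{n}0.png") for n in("scene","side")}
roi={"scene":((480,190,510,222),(290,222,365,252)),"side":((228,145,256,172),(290,218,318,262))}
rays=[]
for n,im in ims.items():
    (a,b,c,d),(e,f,g,h)=roi[n]
    s=im[b:d,a:c].astype(int); m=(s[:,:,2]>90)&(s[:,:,1]<50)&(s[:,:,0]<50)
    ys,xs=np.nonzero(m); uv=(xs.mean()+a,ys.mean()+b); print(n,"red",uv,len(xs),xs.min()+a,xs.max()+a,ys.min()+b,ys.max()+b, "onz.113",onz(n,uv,.113).round(4))
    rays.append(ray(n,uv))
    s=im[f:h,e:g].max(2); m=(s<110).astype(np.uint8)
    k=max(cv2.findContours(m,0,2)[0],key=cv2.contourArea)
    P=np.array([onz(n,(p[0][0]+e,p[0][1]+f),.09)[:2] for p in k])
    r=cv2.minAreaRect((P*1000).astype(np.float32)); print(n,"slot",r, cv2.boxPoints(r).round(0).tolist())
# triangulate
A=np.zeros((3,3));B=np.zeros(3)
for o,d in rays:
    M=np.eye(3)-np.outer(d,d);A+=M;B+=M@o
p=np.linalg.solve(A,B);print("tri",p,[np.linalg.norm((np.eye(3)-np.outer(d,d))@(p-o)) for o,d in rays])
E
python3 m.py
python3 - <<'E'
import cv2
for n,(a,b,c,d) in {"scene":(440,180,540,280),"side":(210,130,290,220)}.items():
    im=cv2.imread(f"pics/{n}0.png")[b:d,a:c]; cv2.imwrite(f"pics/{n}0z.png",cv2.resize(im,None,fx=5,fy=5,interpolation=0))
E
```

```text
scene red (np.float64(494.58181818181816), np.float64(200.4909090909091)) 55 489 500 198 203 onz.113 [0.4134 0.326  0.113 ]
scene slot ((533.206298828125, -1.5635185241699219), (104.07958984375, 20.39397430419922), 73.58715057373047) [[509.0, -49.0], [528.0, -54.0], [558.0, 45.0], [538.0, 51.0]]
side red (np.float64(241.72972972972974), np.float64(151.86486486486487)) 37 238 246 150 154 onz.113 [0.4367 0.3517 0.113 ]
side slot ((534.6900024414062, 1.0948600769042969), (103.09310913085938, 19.059036254882812), 73.42081451416016) [[511.0, -46.0], [529.0, -51.0], [559.0, 48.0], [540.0, 53.0]]
tri [0.43603457 0.31807237 0.12956197] [np.float64(0.0005196216038225458), np.float64(0.0005196216038226455)]
```

View pics/scene0z.png

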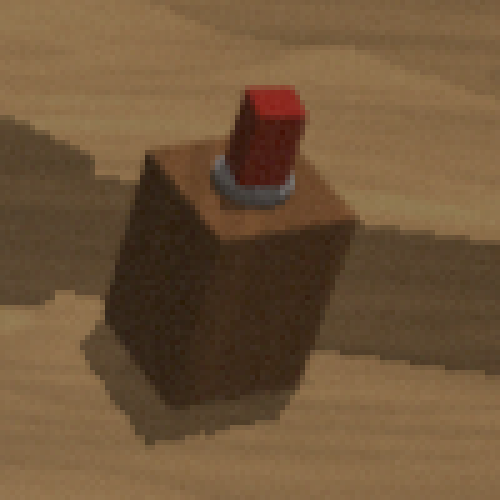

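View pics/side0z.png

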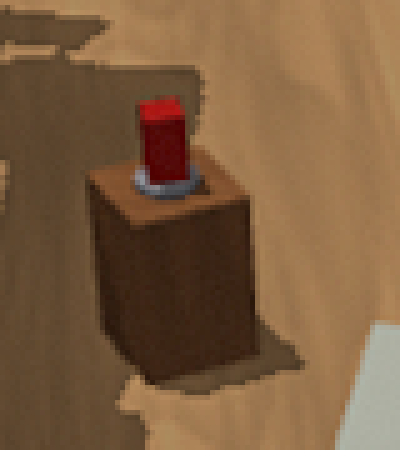

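Only the handle's bright top face fell in the red mask. It triangulates to z=0.1296, against an expected 0.131, which puts the pin at about (0.436, 0.318). The two views put the slot centre at about (0.534, 0.000), with its direction at 73.5°, so the register yaw is about -16.5°. The reach works for both. I'm moving above the pin for a wrist look.

>>> {"method": "apply_moves", "body": {
  "commands": [
    [[20,-42,0],0],
    [[20,-42,0],0],
    [[20,-42,0],0],
    [[20,-42,0],0],
    [[20,-42,0],0]
  ]
}}

```text
time: 0.65
position: [0.363, 0.4626, 0.215]
ee_rot: [-1.572, 0.003, -0.366]
contact_force: [0.4, 0.6, 0.1]
opening: 0.0932
```

>>> {"method": "apply_moves", "body": {
  "commands": [
    [[20,-42,0],0],
    [[20,-42,0],0],
    [[0,0,0],0]
  ]
}}

```text
time: 0.95
position: [0.407, 0.368, 0.215]
ee_rot: [-1.575, 0.001, -0.374]
contact_force: [-0.3, 0.8, 0.4]
opening: 0.093
```

Run:
```python
from h import *
s=read_state(); ci=camera_info("wrist"); save("wrist","pics/w1.png"); np.save("w1.npy",ci,allow_pickle=True)
print(s["position"],s["ee_rot"],proj("wrist",(.436,.318,.131),ci))
R,_=cv2.Rodrigues(ci["rvec"]);print(-R.T@ci["tvec"])
```

```text
[0.40699279 0.36801502 0.21495864] [-1.57546869e+00  1.40023457e-03 -3.73937204e-01] [271.74051697 296.02138257]
[0.33433486 0.39595633 0.38068229]
```

View pics/w1.png

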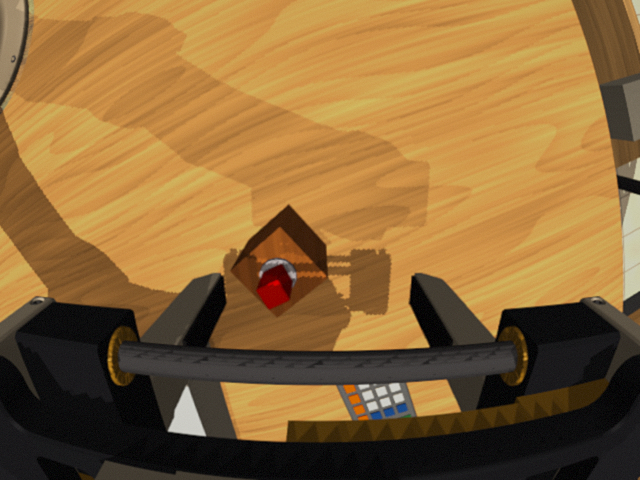

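```bash
cat > w.py <<'E'
from h import *
import sys
f=sys.argv[1]; ci=np.load(f+".npy",allow_pickle=True).item(); im=cv2.imread(f"pics/{f}.png")
s=im.astype(int); R=s[:,:,2]
m=((R>90)&(s[:,:,1]<60)&(s[:,:,0]<60)&(R>float(sys.argv[2]))).astype(np.uint8)
k=max(cv2.findContours(m,0,2)[0],key=cv2.contourArea)
print(cv2.boundingRect(k))
P=np.array([onz("wrist",p[0],.131,ci)[:2]*1000 for p in k],np.float32)
print("top rect",cv2.minAreaRect(P),"hull pts",cv2.approxPolyDP(P.reshape(-1,1,2),3,True).reshape(-1,2).round(0).tolist())
a,b,w,h=cv2.boundingRect(k)
cv2.imwrite(f"pics/{f}z.png",cv2.resize(im[b-30:b+h+30,a-30:a+w+30],None,fx=5,fy=5,interpolation=0))
E
python3 w.py w1 150; python3 w.py w1 190
```

```text
(267, 280, 13, 7)
top rect ((427.2284851074219, 323.13470458984375), (4.181792736053467, 9.19311237335205), 7.098690509796143) hull pts [[427.0, 328.0], [426.0, 318.0]]
(271, 281, 8, 5)
top rect ((427.0486145019531, 324.5466613769531), (2.7868523597717285, 5.032175064086914), 7.138843059539795) hull pts [[427.0, 327.0], [426.0, 322.0]]
```

View pics/w1z.png

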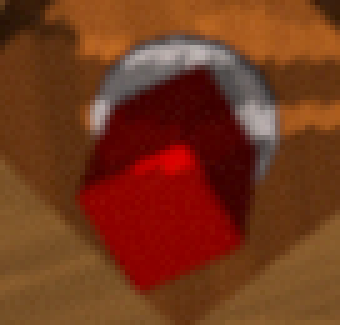

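Run:
```python
from h import *
ci=np.load("w1.npy",allow_pickle=True).item()
P=np.array([onz("wrist",(241+x/5-.5,251+y/5-.5),.131,ci)[:2]*1000 for x,y in[(78,194),(188,145),(243,240),(143,291)]])
print(P.round(1),P.mean(0))
for i in range(4):
    d=P[(i+1)%4]-P[i]; print(np.hypot(*d).round(1),np.degrees(np.arctan2(d[1],d[0])).round(1))
```

```text
[[426.8 309.2]
 [425.3 328. ]
 [442.5 329.4]
 [445.2 311.6]] [434.93014945 319.55615686]
18.8 94.6
17.3 4.9
18.0 -81.4
18.6 -172.4
```

The handle's top face has corners about 18 mm apart, centre (435,319.5) mm, and its yaw is about +6° (mod 90). I'll turn by +27° and go above it.

>>> {"method": "apply_moves", "body": {
  "commands": [
    [[10,-17,0],8.5],
    [[10,-17,0],8.5],
    [[8,-15,0],8.5],
    [[0,0,0],2],
    [[0,0,0],0]
  ]
}}

```text
time: 1.5
position: [0.4323, 0.3262, 0.2148]
ee_rot: [-1.571, 0.004, 0.125]
contact_force: [-0.4, 0.5, -0.1]
opening: 0.0933
```

```bash
cat > look.py <<'E'
from h import *
import sys
f=sys.argv[1]
s=read_state(); ci=camera_info("wrist"); save("wrist",f"pics/{f}.png"); np.save(f+".npy",ci,allow_pickle=True)
print(s["position"],s["ee_rot"],s["contact_force"],s["opening"])
E
python3 look.py w2
python3 - <<'E'
from h import *
im=cv2.imread("pics/w2.png");cv2.imwrite("pics/w2z.png",cv2.resize(im[240:380,220:420],None,fx=4,fy=4,interpolation=0))
E
```

```text
[0.43233515 0.32622137 0.21475842] [-1.5712255   0.00393245  0.12464128] [-0.4431781   0.45089314 -0.06444698] 0.09331137774869373
```

View pics/w2z.png

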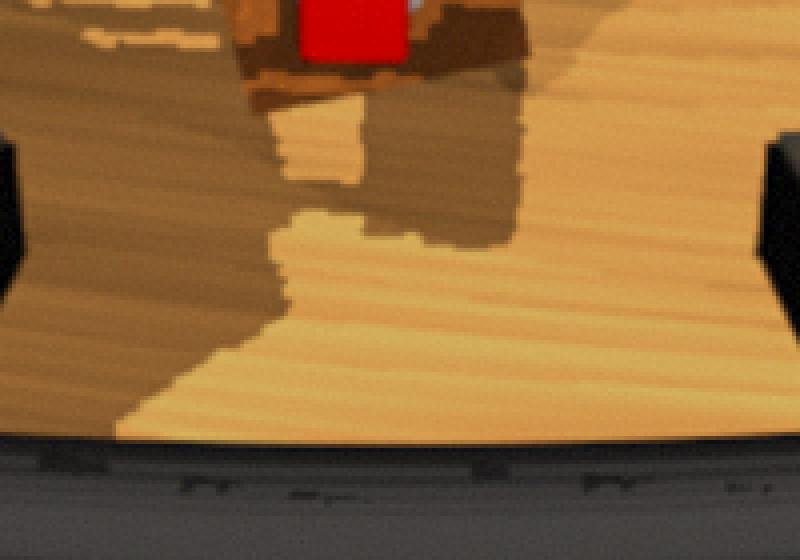

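The handle is now square to the jaws. I'll measure its top face again.

```bash
python3 w.py w2 90;python3 - <<'E'
from h import *
im=cv2.imread("pics/w2.png");print(im[225:258:1,308,2], im[245,285:330,2])
E
```

```text
(294, 219, 29, 38)
top rect ((431.8302917480469, 317.7283630371094), (27.213455200195312, 19.95603370666504), 7.354645252227783) hull pts [[418.0, 316.0], [417.0, 325.0], [421.0, 326.0], [423.0, 310.0], [444.0, 309.0], [443.0, 329.0], [424.0, 326.0], [424.0, 320.0], [423.0, 326.0], [418.0, 325.0]]
[ 94  92  90  98 122 165 195 206 204 205 207 204 206 204 206 203 203 204
 206 201 202 203 203 201 203 201 201 201 202 190 147  85  70] [156 157 164 157 118  79  74  71  71  94 158 188 202 199 201 202 201 201
 201 203 202 201 204 202 203 202 202 204 203 200 201 202 203 203 202 191
 171 140 134 137 141 138 134 117 109]
```

View pics/w2z.png

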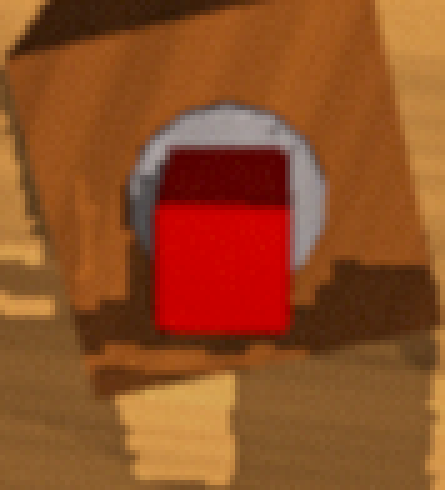

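Run:
```python
from h import *
ci=np.load("w2.npy",allow_pickle=True).item()
P=np.array([onz("wrist",q,.131,ci)[:2]*1000 for q in[(294.7,254.8),(321.6,254.8),(321.6,229.7),(295.2,229.7)]])
print(P.round(1),P.mean(0))
for i in range(4):
    d=P[(i+1)%4]-P[i]; print(np.hypot(*d).round(1),np.degrees(np.arctan2(d[1],d[0])).round(1))
```

```text
[[445.6 309.9]
 [443.2 329. ]
 [424.8 326.6]
 [427.1 308.3]] [435.17191103 318.44558099]
19.2 97.2
18.6 -172.7
18.5 -82.9
18.6 5.0
```

>>> {"method": "apply_moves", "body": {
  "commands": [
    [[3,-8,0],0],
    [[0,0,-35],0],
    [[0,0,-35],0],
    [[0,0,-25],0],
    [[0,0,0],0]
  ]
}}

```text
time: 2.05
position: [0.4355, 0.3207, 0.1183]
ee_rot: [-1.569, -0.0, 0.122]
contact_force: [-0.7, -0.0, 0.9]
opening: 0.0931
```

>>> {"method": "apply_moves", "body": {
  "commands": [
    [[0,-2,-18],0],
    [[0,-1,0],0],
    [[0,0,0],0]
  ]
}}

```text
time: 2.35
position: [0.4359, 0.3188, 0.1021]
ee_rot: [-1.569, -0.001, 0.122]
contact_force: [0.4, 0.0, -0.2]
opening: 0.0932
```

>>> {"method": "apply_moves", "body": {
  "commands": [
    [[0,0,0],0],
    [[0,0,0],0],
    [[0,0,0],0],
    [[0,0,0],0],
    [[0,0,0],0]
  ],
  "claw": 0
}}

```text
time: 2.85
position: [0.4375, 0.3202, 0.1064]
ee_rot: [-1.565, -0.006, 0.122]
contact_force: [0.3, 0.6, 0.3]
opening: 0.0573
```

>>> {"method": "apply_moves", "body": {
  "commands": [
    [[0,0,0],0],
    [[0,0,0],0],
    [[0,0,0],0],
    [[0,0,0],0],
    [[0,0,0],0]
  ]
}}

```text
time: 3.35
position: [0.4374, 0.3202, 0.1064]
ee_rot: [-1.565, -0.006, 0.122]
contact_force: [-0.5, -0.1, 2.2]
opening: 0.0199
```

Gripped: the opening is 19.9 mm, matching the 20 mm handle. The TCP is 16.4 mm above the collar's underside, so the tip is 56.4 mm below the TCP. Lifting now.

>>> {"method": "apply_moves", "body": {
  "commands": [
    [[0,0,15],0],
    [[0,0,20],0],
    [[0,0,30],0],
    [[0,0,30],0],
    [[0,0,0],0]
  ]
}}

```text
time: 3.85
position: [0.436, 0.3192, 0.2029]
ee_rot: [-1.568, -0.002, 0.122]
contact_force: [0.0, -0.4, -0.7]
opening: 0.02
```

```bash
python3 look.py w3
python3 - <<'E'
from h import *
save("side","pics/side3.png"); save("scene","pics/scene3.png")
a=cv2.imread("pics/side3.png")[60:240,180:340];b=cv2.imread("pics/scene3.png")[120:300,420:580]
cv2.imwrite("pics/s3z.png",cv2.resize(np.hstack([a,b]),(800,450),interpolation=0))
E
```

```text
[0.43604679 0.31923412 0.20285235] [-1.56788864 -0.001679    0.1222158 ] [ 0.01574783 -0.35838558 -0.72798326] 0.01995743272705151
```

View pics/s3z.png

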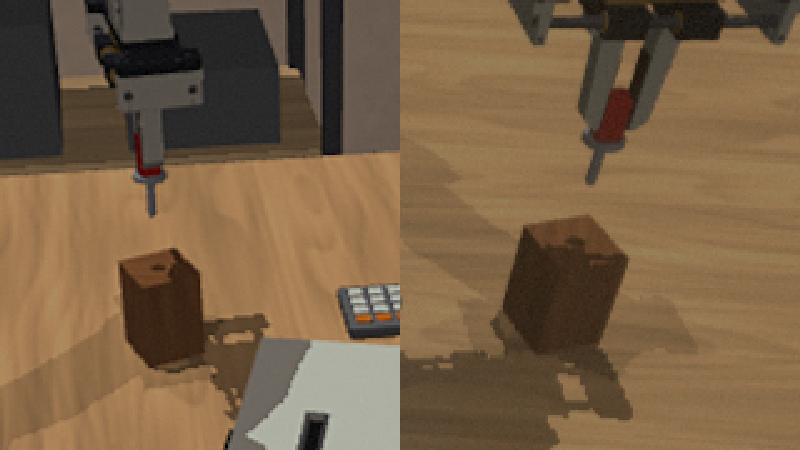

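View pics/w3.png

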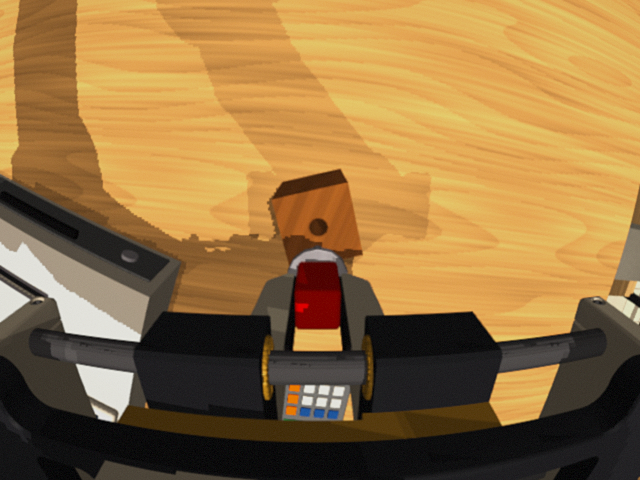

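The pin is held upright and clear of the stand. I'm carrying it to the slot and turning it so the jaws lie along the slot.

>>> {"method": "apply_moves", "body": {
  "commands": [
    [[12,-38,0],-6],
    [[12,-38,0],-6],
    [[12,-38,0],-6],
    [[12,-38,0],-6],
    [[12,-38,0],0]
  ]
}}

```text
time: 4.5
position: [0.4909, 0.1269, 0.1923]
ee_rot: [-1.575, 0.011, -0.302]
contact_force: [0.2, -0.7, -0.6]
opening: 0.02
```

>>> {"method": "apply_moves", "body": {
  "commands": [
    [[12,-38,0],0],
    [[12,-38,0],0],
    [[8,-25,0],0],
    [[0,0,0],0]
  ]
}}

```text
time: 4.9
position: [0.5217, 0.0152, 0.1865]
ee_rot: [-1.582, 0.018, -0.309]
contact_force: [-0.5, -0.2, 0.0]
opening: 0.0199
```

```bash
python3 look.py w4
python3 - <<'E'
from h import *
save("side","pics/side4.png"); save("scene","pics/scene4.png")
a=cv2.imread("pics/side4.png")[150:310,220:380];b=cv2.imread("pics/scene4.png")[140:300,250:410]
cv2.imwrite("pics/s4z.png",cv2.resize(np.hstack([a,b]),(800,400),interpolation=0))
E
```

```text
[0.52168281 0.01521746 0.18646964] [-1.58178254  0.01822565 -0.30891415] [-0.49812123 -0.15378065  0.00795868] 0.019854692124825258
```

View pics/s4z.png

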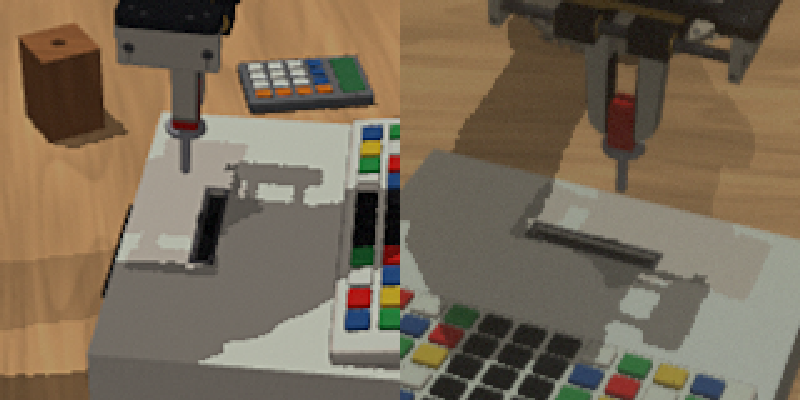

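View pics/w4.png

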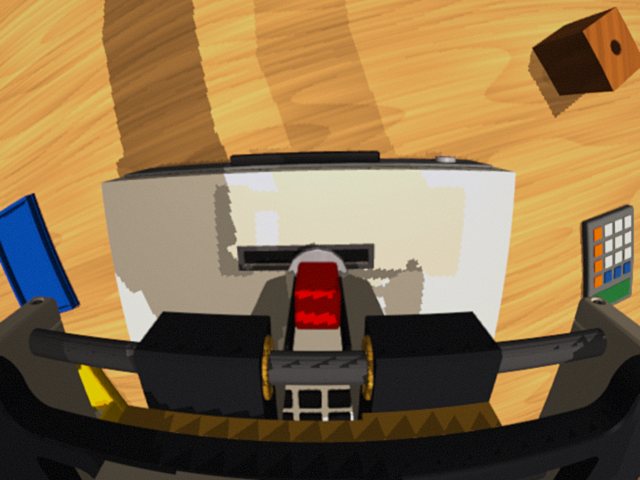

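Run:
```python
from h import *
im=cv2.imread("pics/w4.png");cv2.imwrite("pics/w4z.png",cv2.resize(im[225:290,225:385],None,fx=5,fy=5,interpolation=0))
```

```text
(no output)
```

View pics/w4z.png

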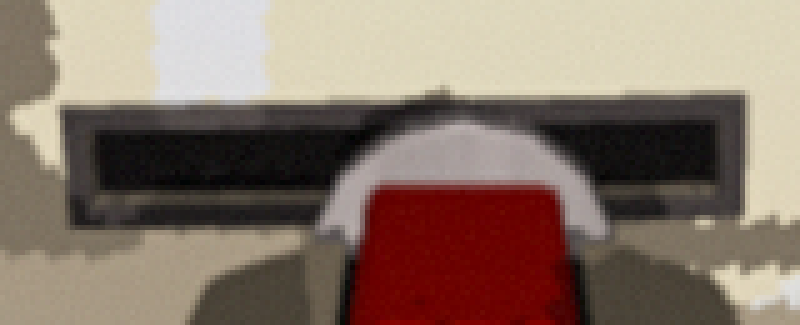

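```bash
cat > m4.py <<'E'
from h import *
ci=np.load("w4.npy",allow_pickle=True).item()
T=np.array([.52168,.01522,.18647]); 
Z=lambda q:(225+q[0]/5-.5,225+q[1]/5-.5)
for nm,c in(("inner",[(95,130),(718,120),(718,180),(98,190)]),("inner2",[(95,130),(718,120),(718,190),(98,200)]),("outer",[(62,105),(745,95),(745,220),(70,228)])):
    P=np.array([onz("wrist",Z(q),.09,ci)[:2]*1000 for q in c]); m=P.mean(0)
    d=P[1]-P[0]; d2=P[2]-P[3]
    print(nm,m.round(1),[np.hypot(*(P[(i+1)%4]-P[i])).round(1) for i in range(4)],np.degrees(np.arctan2(d[1],d[0])).round(1),np.degrees(np.arctan2(d2[1],d2[0])).round(1))
# collar arc points -> circle radius 16 fit
from scipy.optimize import least_squares
arc=[(340,180),(375,148),(420,127),(470,118),(520,125),(560,148),(590,182)]
Q=np.array([onz("wrist",Z(q),T[2]-.0114,ci)[:2]*1000 for q in arc])
r=least_squares(lambda c:np.hypot(*(Q-c).T)-16,T[:2]*1000); print("collar",r.x.round(1),r.fun.round(1))
# handle top corners at z TCP-.0164+.041
E
python3 m4.py
```

```text
inner [ 5.332e+02 -5.000e-01] [np.float64(94.0), np.float64(9.6), np.float64(94.5), np.float64(9.7)] 73.5 73.6
inner2 [534.   -0.7] [np.float64(94.0), np.float64(11.2), np.float64(94.7), np.float64(11.3)] 73.5 73.6
outer [534.3  -1.2] [np.float64(102.8), np.float64(20.0), np.float64(103.8), np.float64(20.0)] 73.4 73.4
collar [519.8  14.5] [-0.  -0.1 -0.1  0.1  0.3  0.1 -0.3]
```

Both views and the wrist agree: slot centre (534.1, -0.9) mm, direction 73.5°. The pin axis, taken from the collar arc, sits at the TCP plus (-1.9, -0.7) mm. I'm moving over the +36 mm end of the slot.

>>> {"method": "apply_moves", "body": {
  "commands": [
    [[12,9,0],1.2],
    [[12,9,0],0],
    [[0,0,0],0],
    [[0,0,0],0]
  ]
}}

```text
time: 5.45
position: [0.5465, 0.0454, 0.1861]
ee_rot: [-1.579, 0.02, -0.272]
contact_force: [-0.6, -0.7, -0.7]
opening: 0.0198
```

```bash
cat > st.py <<'E'
from h import *
from scipy.spatial.transform import Rotation as Ro
s=read_state(); rg=Ro.from_euler("xyz",[-1.565,-.006,.122]); r4=Ro.from_euler("xyz",[-1.5818,.0182,-.3089]); r=Ro.from_euler("xyz",s["ee_rot"])
# collar-underside offset and axis in tool frame (pin upright at grasp; collar measured at w4)
ax=rg.inv().apply([0,0,-1]); off=r4.inv().apply([-1.9,-.7,-16.4])
T=s["position"]*1000; A=r.apply(ax); c=T+r.apply(off); tip=c+40*A
u=np.array([np.cos(np.radians(73.5)),np.sin(np.radians(73.5))]); n=np.array([u[1],-u[0]]); C=np.array([534.1,-.9])
F=s["contact_force"]; f=lambda p:(round((p[:2]-C)@u,1),round((p[:2]-C)@n,1),round(p[2]-90,1))
print("t",round(s["time"],2),"T",T.round(1),"rot",np.degrees(s["ee_rot"]).round(2),"F",F.round(1),"Fs,Fn",round(F[:2]@u,1),round(F[:2]@n,1),"\ncollar s,n,z",f(c),"tip s,n,z",f(tip),"tilt",np.degrees(np.arccos(-A[2])).round(2),"open",s["opening"])
print("mm per slot unit u",u.round(3),"n",n.round(3))
E
python3 st.py
```

```text
t 5.45 T [546.5  45.4 186.1] rot [-90.44   1.16 -15.6 ] F [-0.6 -0.7 -0.7] Fs,Fn -0.8 -0.4 
collar s,n,z (np.float64(46.7), np.float64(-2.8), np.float64(79.7)) tip s,n,z (np.float64(46.1), np.float64(-3.9), np.float64(39.7)) tilt 1.69 open 0.019798686968449063
mm per slot unit u [0.284 0.959] n [ 0.959 -0.284]
```

>>> {"method": "apply_moves", "body": {
  "commands": [
    [[1,-10,-8],0],
    [[0,0,-12],0],
    [[0,0,-8],0],
    [[0,0,0],0]
  ]
}}

```text
time: 5.85
position: [0.5467, 0.0344, 0.1554]
ee_rot: [-1.579, 0.021, -0.272]
contact_force: [-0.1, -0.6, 0.6]
opening: 0.0197
```

```bash
python3 st.py; python3 look.py w5
python3 - <<'E'
from h import *
save("side","pics/side5.png"); save("scene","pics/scene5.png")
a=cv2.imread("pics/side5.png")[180:280,250:350];b=cv2.imread("pics/scene5.png")[170:270,280:380]
cv2.imwrite("pics/s5z.png",cv2.resize(np.hstack([a,b]),(800,400),interpolation=0))
im=cv2.imread("pics/w5.png");cv2.imwrite("pics/w5z.png",cv2.resize(im[220:300,240:400],None,fx=5,fy=5,interpolation=0))
E
```

```text
t 5.85 T [546.7  34.4 155.4] rot [-90.48   1.2  -15.58] F [-0.1 -0.6  0.6] Fs,Fn -0.6 0.1 
collar s,n,z (np.float64(36.2), np.float64(0.4), np.float64(49.0)) tip s,n,z (np.float64(35.6), np.float64(-0.7), np.float64(9.0)) tilt 1.74 open 0.019729710335755064
mm per slot unit u [0.284 0.959] n [ 0.959 -0.284]
[0.54667954 0.0344081  0.15535079] [-1.57923826  0.02091703 -0.27185387] [-0.10633074 -0.64516816  0.56554045] 0.019729710335755064
```

View pics/s5z.png

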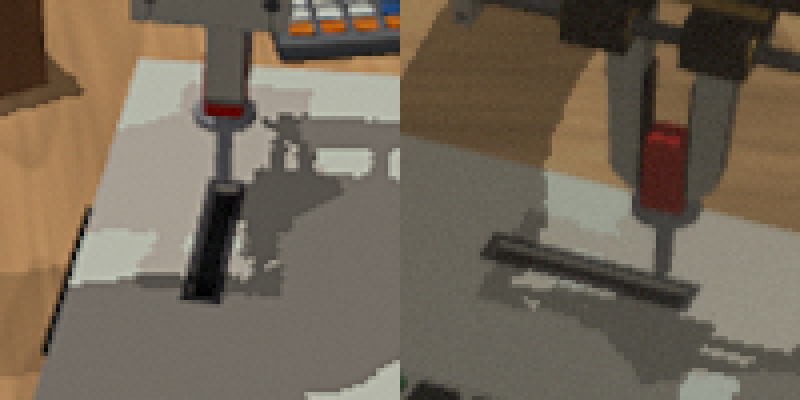

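View pics/w5z.png

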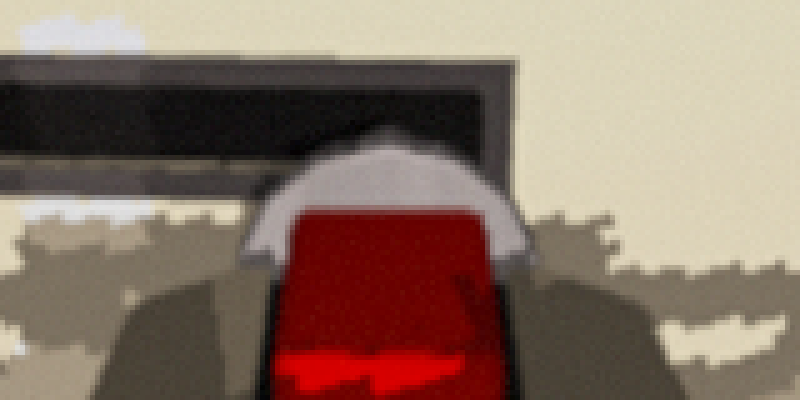

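The side view shows the tip at about (305.5,225.5), just over the slot's near end. In the scene view it is at (345.5,238.7). I'll check both rays against the predicted tip.

Run:
```python
from h import *
t=np.degrees;u=np.array([.284,.959]);n=np.array([.959,-.284]);C=np.array([534.1,-.9])
for nm,q in(("side",(305.5,225.7)),("scene",(345.5,238.7))):
    p=onz(nm,q,.099)[:2]*1000-C; print(nm,p@u,p@n)
# direct: slot ends seen in wrist w5 zoom right end inner
ci=np.load("w5.npy",allow_pickle=True).item()
Z=lambda q:(240+q[0]/5-.5,220+q[1]/5-.5)
for q in [(480,92),(480,160),(150,90),(150,162),(0,88),(0,168),(515,62),(100,60),(100,198)]:
    p=onz("wrist",Z(q),.09,ci)[:2]*1000-C; print(q,(p@u).round(1),(p@n).round(1))
from scipy.optimize import least_squares
arc=[(262,215),(300,178),(340,158),(390,149),(440,158),(490,190),(512,222)]
Q=np.array([onz("wrist",Z(q),.15535-.0114,ci)[:2]*1000-C for q in arc])
r=least_squares(lambda c:np.hypot(*(Q-c).T)-16,[0,0]); print("collar",r.x@u,r.x@n,r.fun.round(1))
```

```text
side 36.94717421506114 -0.18853870559405728
scene 36.32642585502929 -0.5464078856410524
(480, 92) 47.1 -5.7
(480, 160) 47.4 3.6
(150, 90) 3.9 -5.2
(150, 162) 3.7 4.8
(0, 88) -16.2 -5.0
(0, 168) -16.7 6.2
(515, 62) 51.6 -9.8
(100, 60) -2.6 -9.1
(100, 198) -3.2 10.0
collar 35.546836407853384 1.2513534458272062 [-0.3 -0.2  0.   0.3  0.3 -0.  -0.6]
```

The views agree within about 1 mm: tip at s≈36, n≈-0.5, with ±2 mm clearance. I'm entering the slot.

>>> {"method": "apply_moves", "body": {
  "commands": [
    [[0,0,-7],0],
    [[0,0,-7],0],
    [[0,0,-5],0],
    [[0,0,0],0]
  ]
}}

```text
time: 6.4
position: [0.548, 0.035, 0.1368]
ee_rot: [-1.578, 0.018, -0.271]
contact_force: [0.7, -0.2, -1.0]
opening: 0.0198
```

```bash
python3 st.py
```

```text
t 6.4 T [548.   35.  136.8] rot [-90.39   1.02 -15.55] F [ 0.7 -0.2 -1. ] Fs,Fn 0.0 0.8 
collar s,n,z (np.float64(37.2), np.float64(1.5), np.float64(30.4)) tip s,n,z (np.float64(36.7), np.float64(0.6), np.float64(-9.6)) tilt 1.54 open 0.019811172415681217
mm per slot unit u [0.284 0.959] n [ 0.959 -0.284]
```

>>> {"method": "apply_moves", "body": {
  "commands": [
    [[-1,0,-2],0],
    [[0,0,-2],0],
    [[0,0,-1],0]
  ]
}}

```text
time: 6.7
position: [0.5469, 0.0351, 0.1315]
ee_rot: [-1.577, 0.018, -0.271]
contact_force: [0.4, 0.4, -0.2]
opening: 0.0196
```

```bash
python3 st.py
```

```text
t 6.7 T [546.9  35.1 131.5] rot [-90.38   1.01 -15.54] F [ 0.4  0.4 -0.2] Fs,Fn 0.5 0.3 
collar s,n,z (np.float64(37.0), np.float64(0.5), np.float64(25.1)) tip s,n,z (np.float64(36.5), np.float64(-0.4), np.float64(-14.9)) tilt 1.53 open 0.019648994555870096
mm per slot unit u [0.284 0.959] n [ 0.959 -0.284]
```

>>> {"method": "apply_moves", "body": {
  "commands": [
    [[0,0,-1],0],
    [[0,0,-1],0],
    [[0,0,-1],0]
  ]
}}

```text
time: 7.0
position: [0.5471, 0.0352, 0.1286]
ee_rot: [-1.577, 0.017, -0.271]
contact_force: [-0.6, 0.8, 1.6]
opening: 0.0198
```

```bash
python3 st.py
```

```text
t 7.0 T [547.1  35.2 128.6] rot [-90.37   0.99 -15.54] F [-0.6  0.8  1.6] Fs,Fn 0.5 -0.8 
collar s,n,z (np.float64(37.1), np.float64(0.7), np.float64(22.1)) tip s,n,z (np.float64(36.6), np.float64(-0.3), np.float64(-17.8)) tilt 1.51 open 0.019847233826300003
mm per slot unit u [0.284 0.959] n [ 0.959 -0.284]
```

I've touched the bar: tip at -17.8 mm, about 1.6 N. I'll press 1.5 mm more, then slide along -s.

>>> {"method": "apply_moves", "body": {
  "commands": [
    [[0,0,-1.5],0],
    [[0,0,0],0]
  ]
}}

```text
time: 7.2
position: [0.5471, 0.0352, 0.1271]
ee_rot: [-1.577, 0.017, -0.271]
contact_force: [0.1, 0.0, 1.5]
opening: 0.0198
```

>>> {"method": "apply_moves", "body": {
  "commands": [
    [[-0.5,-1.9,0],0],
    [[-0.5,-1.9,0],0]
  ]
}}

```text
time: 7.4
position: [0.5466, 0.0319, 0.1273]
ee_rot: [-1.576, 0.016, -0.271]
contact_force: [0.7, 1.1, 1.7]
opening: 0.0199
```

```bash
python3 st.py
```

```text
t 7.4 T [546.6  31.9 127.3] rot [-90.31   0.93 -15.51] F [0.7 1.1 1.7] Fs,Fn 1.3 0.4 
collar s,n,z (np.float64(33.8), np.float64(1.1), np.float64(20.9)) tip s,n,z (np.float64(33.4), np.float64(0.2), np.float64(-19.1)) tilt 1.43 open 0.019899030867819075
mm per slot unit u [0.284 0.959] n [ 0.959 -0.284]
```

>>> {"method": "apply_moves", "body": {
  "commands": [
    [[-0.8,-1.9,0],0],
    [[-0.8,-1.9,0],0],
    [[0,0,0],0]
  ]
}}

```text
time: 7.7
position: [0.5454, 0.0277, 0.1277]
ee_rot: [-1.575, 0.015, -0.271]
contact_force: [-1.3, 1.0, 1.7]
opening: 0.0195
```

>>> {"method": "apply_moves", "body": {
  "commands": [
    [[-0.8,-1.9,0],0],
    [[-0.8,-1.9,0],0],
    [[0,0,0],0]
  ]
}}

```text
time: 8.0
position: [0.5438, 0.0235, 0.1278]
ee_rot: [-1.575, 0.015, -0.271]
contact_force: [0.1, 1.1, 1.8]
opening: 0.0198
```

```bash
python3 st.py
```

```text
t 8.0 T [543.8  23.5 127.8] rot [-90.26   0.84 -15.53] F [0.1 1.1 1.8] Fs,Fn 1.1 -0.3 
collar s,n,z (np.float64(25.0), np.float64(0.9), np.float64(21.4)) tip s,n,z (np.float64(24.6), np.float64(0.0), np.float64(-18.6)) tilt 1.32 open 0.019827440334270037
mm per slot unit u [0.284 0.959] n [ 0.959 -0.284]
```

>>> {"method": "apply_moves", "body": {
  "commands": [
    [[-0.7,-1.9,-0.3],0],
    [[-0.7,-1.9,-0.3],0],
    [[0,0,0],0]
  ]
}}

```text
time: 8.3
position: [0.5424, 0.0195, 0.1271]
ee_rot: [-1.575, 0.014, -0.271]
contact_force: [-0.5, 0.1, 1.2]
opening: 0.0197
```

>>> {"method": "apply_moves", "body": {
  "commands": [
    [[-0.7,-1.9,-0.2],0],
    [[-0.7,-1.9,-0.2],0],
    [[0,0,0],0]
  ]
}}

```text
time: 8.6
position: [0.541, 0.0154, 0.1268]
ee_rot: [-1.575, 0.014, -0.271]
contact_force: [-0.3, 1.4, 1.8]
opening: 0.0198
```

```bash
python3 st.py
```

```text
t 8.6 T [541.   15.4 126.8] rot [-90.24   0.82 -15.52] F [-0.3  1.4  1.8] Fs,Fn 1.2 -0.7 
collar s,n,z (np.float64(16.5), np.float64(0.5), np.float64(20.3)) tip s,n,z (np.float64(16.0), np.float64(-0.3), np.float64(-19.6)) tilt 1.29 open 0.01978485382636584
mm per slot unit u [0.284 0.959] n [ 0.959 -0.284]
```

>>> {"method": "apply_moves", "body": {
  "commands": [
    [[-0.6,-1.9,-0.1],0],
    [[-0.6,-1.9,-0.1],0],
    [[0,0,0],0]
  ]
}}

```text
time: 8.9
position: [0.5398, 0.0114, 0.1266]
ee_rot: [-1.575, 0.014, -0.271]
contact_force: [-1.3, 1.3, 1.5]
opening: 0.0197
```

>>> {"method": "apply_moves", "body": {
  "commands": [
    [[-0.6,-1.9,-0.1],0],
    [[-0.6,-1.9,-0.1],0],
    [[0,0,0],0]
  ]
}}

```text
time: 9.2
position: [0.5385, 0.0073, 0.1264]
ee_rot: [-1.575, 0.014, -0.271]
contact_force: [0.0, 1.3, 2.1]
opening: 0.0199
```

```bash
python3 st.py
```

```text
t 9.2 T [538.5   7.3 126.4] rot [-90.22   0.8  -15.52] F [0.  1.3 2.1] Fs,Fn 1.3 -0.4 
collar s,n,z (np.float64(8.0), np.float64(0.4), np.float64(20.0)) tip s,n,z (np.float64(7.6), np.float64(-0.4), np.float64(-20.0)) tilt 1.27 open 0.019926960202984487
mm per slot unit u [0.284 0.959] n [ 0.959 -0.284]
```

>>> {"method": "apply_moves", "body": {
  "commands": [
    [[-0.5,-1.9,0],0],
    [[-0.5,-1.9,0],0],
    [[0,0,0],0]
  ]
}}

```text
time: 9.5
position: [0.5374, 0.0032, 0.1264]
ee_rot: [-1.575, 0.014, -0.271]
contact_force: [0.6, 1.6, 3.4]
opening: 0.0198
```

>>> {"method": "apply_moves", "body": {
  "commands": [
    [[-0.5,-1.9,0],0],
    [[-0.5,-1.9,0],0],
    [[0,0,0],0]
  ]
}}

```text
time: 9.8
position: [0.5363, -0.001, 0.1264]
ee_rot: [-1.575, 0.014, -0.271]
contact_force: [0.3, 1.5, 1.2]
opening: 0.02
```

```bash
python3 st.py
```

```text
t 9.8 T [536.3  -1.  126.4] rot [-90.22   0.8  -15.51] F [0.3 1.5 1.2] Fs,Fn 1.5 -0.2 
collar s,n,z (np.float64(-0.6), np.float64(0.6), np.float64(20.0)) tip s,n,z (np.float64(-1.0), np.float64(-0.1), np.float64(-20.0)) tilt 1.27 open 0.019996056788005402
mm per slot unit u [0.284 0.959] n [ 0.959 -0.284]
```

>>> {"method": "apply_moves", "body": {
  "commands": [
    [[-0.6,-1.9,0],0],
    [[-0.6,-1.9,0],0],
    [[0,0,0],0]
  ]
}}

```text
time: 10.1
position: [0.535, -0.0051, 0.1264]
ee_rot: [-1.575, 0.014, -0.271]
contact_force: [0.9, 0.3, 1.8]
opening: 0.0196
```

>>> {"method": "apply_moves", "body": {
  "commands": [
    [[-0.6,-1.9,0],0],
    [[-0.6,-1.9,0],0],
    [[0,0,0],0]
  ]
}}

```text
time: 10.4
position: [0.5337, -0.0093, 0.1264]
ee_rot: [-1.575, 0.014, -0.271]
contact_force: [0.1, 1.9, 1.3]
opening: 0.0197
```

```bash
python3 st.py
```

```text
t 10.4 T [533.7  -9.3 126.4] rot [-90.22   0.8  -15.52] F [0.1 1.9 1.3] Fs,Fn 1.8 -0.4 
collar s,n,z (np.float64(-9.3), np.float64(0.5), np.float64(20.0)) tip s,n,z (np.float64(-9.7), np.float64(-0.3), np.float64(-20.0)) tilt 1.27 open 0.019665442641631153
mm per slot unit u [0.284 0.959] n [ 0.959 -0.284]
```

>>> {"method": "apply_moves", "body": {
  "commands": [
    [[0,0,0],0]
  ]
}}

```text
time: 10.5
position: [0.5337, -0.0094, 0.1265]
ee_rot: [-1.575, 0.014, -0.271]
contact_force: [-0.0, 1.5, 1.0]
opening: 0.0202
```

>>> {"method": "apply_moves", "body": {
  "commands": [
    [[-0.5,-1.9,0],0],
    [[-0.5,-1.9,0],0],
    [[0,0,0],0]
  ]
}}

```text
time: 10.8
position: [0.5317, -0.0143, 0.126]
ee_rot: [-1.576, 0.016, -0.271]
contact_force: [0.7, 0.3, -1.3]
opening: 0.0199
```

>>> {"method": "apply_moves", "body": {
  "commands": [
    [[0,0,0],0]
  ]
}}

```text
time: 10.9
position: [0.5314, -0.0146, 0.1258]
ee_rot: [-1.577, 0.016, -0.271]
contact_force: [0.0, 0.8, -0.2]
opening: 0.0195
```

The vertical force is gone, so the bar has probably sprung up around the pin. I'll test by going down gently.

>>> {"method": "apply_moves", "body": {
  "commands": [
    [[0,0,-1.5],0],
    [[0,0,-1.5],0],
    [[0,0,0],0]
  ]
}}

```text
time: 11.2
position: [0.531, -0.0146, 0.1222]
ee_rot: [-1.577, 0.017, -0.272]
contact_force: [-0.4, -0.7, 0.2]
opening: 0.0194
```

```bash
python3 st.py
```

```text
t 11.2 T [531.  -14.6 122.2] rot [-90.35   0.97 -15.56] F [-0.4 -0.7  0.2] Fs,Fn -0.7 -0.2 
collar s,n,z (np.float64(-15.2), np.float64(-0.6), np.float64(15.8)) tip s,n,z (np.float64(-15.7), np.float64(-1.5), np.float64(-24.2)) tilt 1.48 open 0.019421949345733422
mm per slot unit u [0.284 0.959] n [ 0.959 -0.284]
```

The tip is 8 mm below the bar face with about 0 N, so it is in the hole. I'm re-centring across the slot and pushing on.

>>> {"method": "apply_moves", "body": {
  "commands": [
    [[1,-0.3,-2],0],
    [[0,0,-2.5],0],
    [[0,0,-2.5],0],
    [[0,0,0],0]
  ]
}}

```text
time: 11.6
position: [0.5321, -0.0148, 0.1144]
ee_rot: [-1.577, 0.017, -0.271]
contact_force: [-0.5, 0.2, -1.7]
opening: 0.0194
```

```bash
python3 st.py
```

```text
t 11.6 T [532.1 -14.8 114.4] rot [-90.35   0.98 -15.54] F [-0.5  0.2 -1.7] Fs,Fn 0.0 -0.5 
collar s,n,z (np.float64(-15.0), np.float64(0.5), np.float64(8.0)) tip s,n,z (np.float64(-15.5), np.float64(-0.5), np.float64(-32.0)) tilt 1.49 open 0.019375746553061252
mm per slot unit u [0.284 0.959] n [ 0.959 -0.284]
```

>>> {"method": "apply_moves", "body": {
  "commands": [
    [[0,0,-2.5],0],
    [[0,0,-2],0],
    [[0,0,0],0]
  ]
}}

```text
time: 11.9
position: [0.5321, -0.0148, 0.1094]
ee_rot: [-1.577, 0.017, -0.271]
contact_force: [0.2, 0.2, -0.8]
opening: 0.0198
```

>>> {"method": "apply_moves", "body": {
  "commands": [
    [[0,0,-1],0],
    [[0,0,0],0]
  ]
}}

```text
time: 12.1
position: [0.532, -0.0147, 0.1083]
ee_rot: [-1.577, 0.017, -0.271]
contact_force: [0.3, 0.0, -0.1]
opening: 0.0197
```

```bash
python3 st.py
```

```text
t 12.1 T [532.  -14.7 108.3] rot [-90.35   0.99 -15.54] F [ 0.3  0.  -0.1] Fs,Fn 0.1 0.3 
collar s,n,z (np.float64(-15.1), np.float64(0.4), np.float64(1.9)) tip s,n,z (np.float64(-15.5), np.float64(-0.5), np.float64(-38.1)) tilt 1.5 open 0.019709544709761752
mm per slot unit u [0.284 0.959] n [ 0.959 -0.284]
```

>>> {"method": "apply_moves", "body": {
  "commands": [
    [[0,0,-0.8],0],
    [[0,0,0],0]
  ]
}}

```text
time: 12.3
position: [0.5322, -0.0147, 0.1075]
ee_rot: [-1.577, 0.017, -0.271]
contact_force: [-0.2, 0.3, -2.0]
opening: 0.0198
```

>>> {"method": "apply_moves", "body": {
  "commands": [
    [[0,0,-0.5],0],
    [[0,0,0],0]
  ]
}}

```text
time: 12.5
position: [0.5322, -0.0147, 0.1071]
ee_rot: [-1.577, 0.017, -0.271]
contact_force: [-0.7, -0.4, -0.5]
opening: 0.0201
```

>>> {"method": "apply_moves", "body": {
  "commands": [
    [[0,0,-0.4],0],
    [[0,0,0],0]
  ]
}}

```text
time: 12.7
position: [0.5322, -0.0147, 0.1067]
ee_rot: [-1.577, 0.017, -0.271]
contact_force: [-0.0, 0.6, -0.9]
opening: 0.02
```

>>> {"method": "apply_moves", "body": {
  "commands": [
    [[0,0,-0.5],0],
    [[0,0,0],0]
  ]
}}

```text
time: 12.9
position: [0.5322, -0.0148, 0.1065]
ee_rot: [-1.577, 0.017, -0.271]
contact_force: [-0.6, 0.2, 0.4]
opening: 0.0196
```

>>> {"method": "apply_moves", "body": {
  "commands": [
    [[0,0,-0.4],0],
    [[0,0,0],0]
  ]
}}

```text
time: 13.1
position: [0.5323, -0.0147, 0.1065]
ee_rot: [-1.577, 0.016, -0.271]
contact_force: [-0.1, 0.0, -0.2]
opening: 0.0197
```

```bash
python3 st.py; python3 look.py w6
python3 - <<'E'
from h import *
save("side","pics/side6.png"); save("scene","pics/scene6.png")
a=cv2.imread("pics/side6.png")[190:290,250:350];b=cv2.imread("pics/scene6.png")[170:270,270:370]
cv2.imwrite("pics/s6z.png",cv2.resize(np.hstack([a,b]),(800,400),interpolation=0))
E
```

```text
t 13.1 T [532.3 -14.7 106.5] rot [-90.33   0.94 -15.55] F [-0.1  0.  -0.2] Fs,Fn 0.0 -0.1 
collar s,n,z (np.float64(-15.0), np.float64(0.6), np.float64(0.1)) tip s,n,z (np.float64(-15.5), np.float64(-0.3), np.float64(-39.9)) tilt 1.45 open 0.019689777676164626
mm per slot unit u [0.284 0.959] n [ 0.959 -0.284]
[ 0.53226554 -0.01474339  0.10648667] [-1.5766313   0.01643743 -0.2713309 ] [-0.07187746  0.04316335 -0.16775565] 0.019689777676164626
```

View pics/s6z.png

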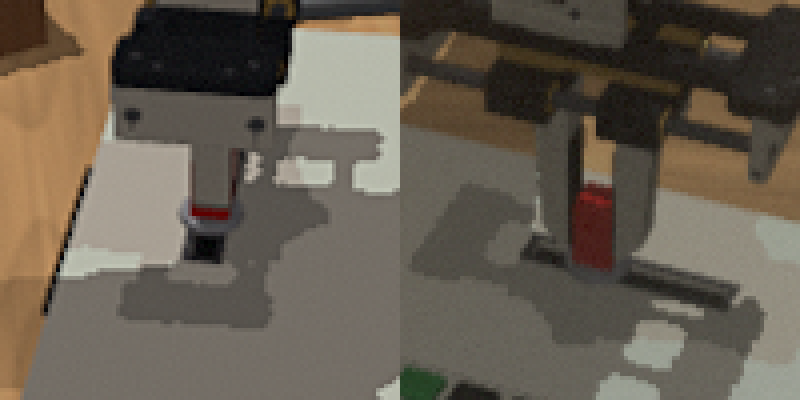

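>>> {"method": "apply_moves", "body": {
  "commands": [
    [[0,0,-1],0]
  ]
}}

```text
time: 13.35
position: [0.5322, -0.0148, 0.1062]
ee_rot: [-1.577, 0.016, -0.271]
contact_force: [-6.9, 0.5, 27.4]
opening: 0.0198
```

>>> {"method": "apply_moves", "body": {
  "commands": [
    [[0,0,-1],0]
  ]
}}

```text
time: 13.45
position: [0.5322, -0.0148, 0.1063]
ee_rot: [-1.576, 0.016, -0.272]
contact_force: [-5.4, 1.4, 19.6]
opening: 0.0195
```

>>> {"method": "apply_moves", "body": {
  "commands": [
    [[0,0,-1.5],0]
  ]
}}

```text
time: 13.55
position: [0.5323, -0.0148, 0.1062]
ee_rot: [-1.576, 0.015, -0.272]
contact_force: [-6.5, 0.1, 29.3]
opening: 0.0199
```

It is hard against the top at the expected height, 27–29 N and under the 60 N limit, so it has seated. I'll relax and open.

>>> {"method": "apply_moves", "body": {
  "commands": [
    [[0,0,0],0],
    [[0,0,0],0]
  ]
}}

```text
time: 13.75
position: [0.5324, -0.0147, 0.1069]
ee_rot: [-1.576, 0.014, -0.272]
contact_force: [-0.7, -0.6, 0.3]
opening: 0.0201
```

>>> {"method": "apply_moves", "body": {
  "commands": [
    [[0,0,0],0],
    [[0,0,0],0],
    [[0,0,0],0],
    [[0,0,0],0],
    [[0,0,0],0]
  ],
  "claw": 100
}}

```text
time: 14.25
position: [0.5324, -0.0147, 0.106]
ee_rot: [-1.576, 0.015, -0.272]
contact_force: [-0.3, -0.1, -0.0]
opening: 0.0552
```

>>> {"method": "apply_moves", "body": {
  "commands": [
    [[0,0,0],0],
    [[0,0,0],0],
    [[0,0,0],0],
    [[0,0,0],0],
    [[0,0,0],0]
  ]
}}

```text
time: 14.75
position: [0.5324, -0.0147, 0.1059]
ee_rot: [-1.576, 0.015, -0.272]
contact_force: [0.2, -0.2, 0.8]
opening: 0.0919
```

>>> {"method": "apply_moves", "body": {
  "commands": [
    [[0,0,15],0],
    [[0,0,30],0],
    [[0,0,40],0],
    [[0,0,40],0],
    [[0,0,0],0]
  ]
}}

```text
time: 15.25
position: [0.531, -0.0148, 0.2341]
ee_rot: [-1.577, 0.019, -0.272]
contact_force: [0.8, 0.2, -0.2]
opening: 0.0931
```

```bash
python3 look.py w7
python3 - <<'E'
from h import *
save("side","pics/side7.png"); save("scene","pics/scene7.png")
a=cv2.imread("pics/side7.png")[190:290,250:350];b=cv2.imread("pics/scene7.png")[170:270,270:370]
cv2.imwrite("pics/s7z.png",cv2.resize(np.hstack([a,b]),(800,400),interpolation=0))
im=cv2.imread("pics/w7.png");cv2.imwrite("pics/w7z.png",cv2.resize(im[180:300,230:390],None,fx=5,fy=5,interpolation=0))
E
```

```text
[ 0.53095804 -0.01475346  0.23406066] [-1.57735583  0.01888047 -0.27157017] [ 0.79160312  0.20023817 -0.15486697] 0.09306564746752827
```

View pics/s7z.png

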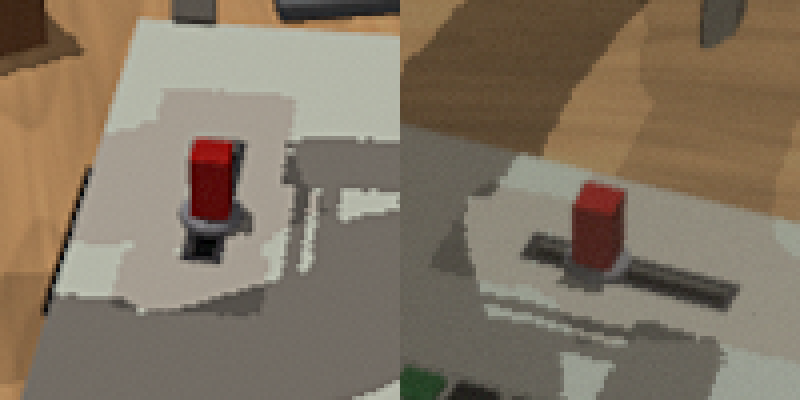

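View pics/w7z.png

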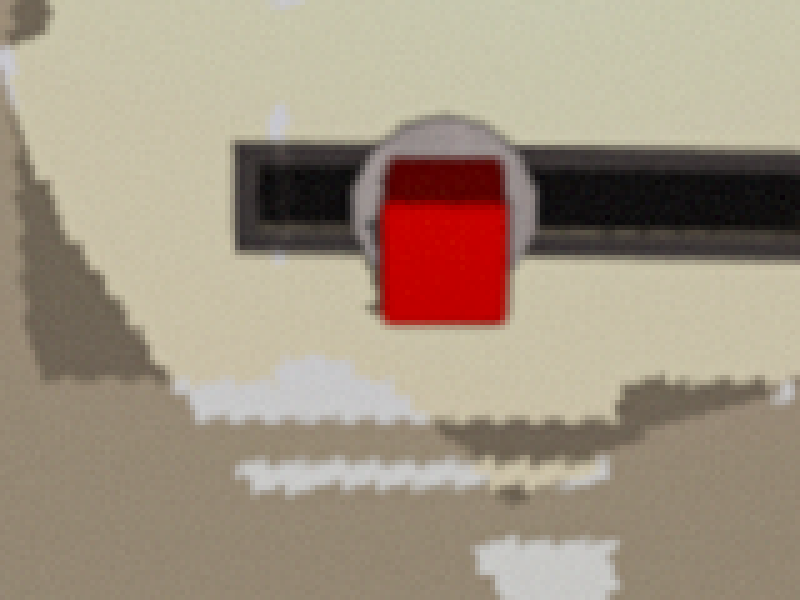

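View pics/side7.png

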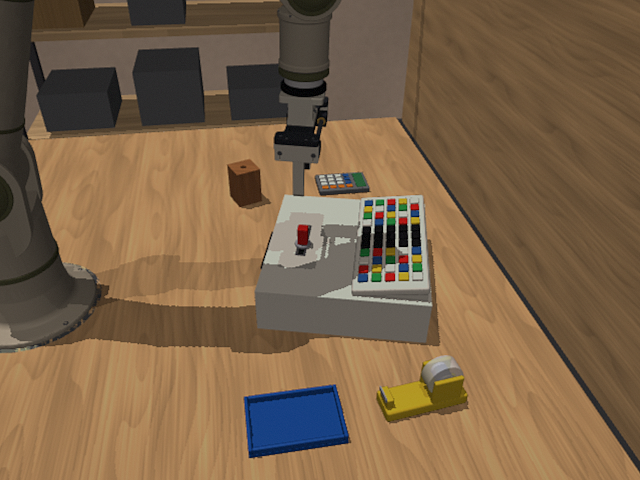

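The pin stands upright and released in the slot: handle top at about (303,227) in the side view and (320.5,217.5) in the scene view. The tray, dispenser and calculator are where they were. One numeric check of the seat height comes next.

Run:
```python
from h import *
R=[ray("side",(302.6,226.6)),ray("scene",(320.3,217.8))]
A=np.zeros((3,3));B=np.zeros(3)
for o,d in R:
    M=np.eye(3)-np.outer(d,d);A+=M;B+=M@o
print("top",np.linalg.solve(A,B))
ci=np.load("w7.npy",allow_pickle=True).item(); Z=lambda q:(230+q[0]/5-.5,180+q[1]/5-.5)
P=np.array([onz("wrist",Z(q),.131,ci)[:2]*1000 for q in[(384,203),(508,200),(508,322),(382,324)]]); print("sides",[np.hypot(*(P[(i+1)%4]-P[i])).round(1) for i in range(4)],P.mean(0))
from scipy.optimize import least_squares
Q=np.array([onz("wrist",Z(q),.095,ci)[:2]*1000 for q in[(355,200),(375,155),(410,125),(447,115),(490,127),(522,155),(538,200)]])
r=least_squares(lambda c:np.hypot(*(Q-c[:2]).T)-c[2],[530,-15,16]);print("collar",r.x)
for n in("side","scene"):
    a,b=[cv2.imread(f"pics/{n}{i}.png").astype(int) for i in(0,7)]
    D=(abs(a-b).max(2)>60); 
    for nm,(x0,y0,x1,y1) in ({"tray":(240,380,350,460),"disp":(370,350,475,425),"calc":(310,165,375,198)} if n=="side" else {"tray":(125,205,200,265),"disp":(98,265,155,345),"calc":(485,310,555,382)}).items(): print(n,nm,D[y0:y1,x0:x1].sum())
```

```text
top [ 0.53063268 -0.01489778  0.1329341 ]
sides [np.float64(18.5), np.float64(19.1), np.float64(19.2), np.float64(18.9)] [529.66648645 -15.64336856]
collar [529.65572656 -15.44527506  15.45076859]
side tray 0
side disp 0
side calc 0
scene tray 0
scene disp 0
scene calc 0
```

```bash
python3 -c "
from workcell import *
sign_off(); print(read_state()['time'])"
```

```text
the job is handed in; nothing more can be done
the job is handed in; nothing more can be done
```

The register is locked and the job is handed in. The pin is fully home in the lock bar hole, released, and clear of the gripper by about 0.1 m. It took about 15 s of the 72 s allowed.

- **Finding the hole:** I entered the slot 36 mm to the left of its middle and slid along the sprung bar at readings of about 1–3 N. The hole was about 15 mm to the right (−y side) of the slot's middle. The vertical force fell to zero there, and the pin went on down without resistance.
- **Seating:** The collar met the register's top at the expected height, with 27–29 N measured against the 60 N limit. Before that, no force reading passed about 3.5 N. By my estimate the pin leaned at most about 0.03 rad, against the 0.15 rad limit.
- **Upright at the end:** In the last wrist picture, the handle top and the collar centre coincide within 0.2 mm.
- **Other items:** The coin tray, tape dispenser and calculator show no change from the start in either fixed camera.

**Small disagreements:** The handle top triangulated to 132.9 mm, where 131 mm is expected if the collar is flat. That is within the 2 mm calibration error, so I relied on the contact height and force instead. The tool also kept a lean of about 1° that the moves could not correct.

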